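# Index the serving turntable to its next stop

## Task

Turn the coffee turntable on to its next stop, the hole in the brass arc: draw up the black knob of its spring index pin, swing the turntable anticlockwise (seen from above) by the knob, and let the pin ride on the brass until it drops fully home in that hole by its own spring, then let go of the knob. Feel for the hole, gently, and never wrench the turntable against the pin; the cup and the sugar bowl must keep standing in their places on it, and the salt shaker and the green tin must be left alone.

Things in the scene. Friction and masses are not known exactly. Their poses are not given: they have to be found in the camera images.
- foot: fixed grey round foot of the turntable, 260 mm diameter, 8 mm thick. Origin at the centre of its underside on the worktop, on the vertical turning axis; z up; its +x axis points from the turning axis to the start hole. On it lie two flat arc plates, steel then (anticlockwise) brass, 26 and 28 mm wide, centred on the pin's circle of radius 112 mm
- turntable (a joint): angle of the turntable in rad, 0 in the start hole, growing anticlockwise seen from above; stops at -0.35 and 1.25; plain bearing with light friction (about 1 N at the knob; 2 to 3 N with the pin riding on the arcs), stays where it is left
- turntable_centre (a point): centre of the top face of the wooden turntable disc (176 mm diameter, top 36 mm above the worktop), on the turning axis
- index_pin (a joint): height in m by which the spring index pin is drawn up: 0 fully home in a hole, 0.020 at the upper stop. The rounded tip clears the start hole above 0.0105, rides on steel at about 0.0105 and on brass at about 0.0112. The spring always pushes down, with 5 N at home and 8.5 N fully drawn; a damper slows it, so the full drop into a hole takes about 0.15 s
- plunger: upright black round knob, 22 mm diameter, 26 mm high, red dot on top, on an 8 mm steel pin with rounded tip. Origin on the pin's axis, 14 mm above the knob's underside, 12 mm below its top, 112 mm from the turning axis, 62 mm above the worktop with the pin home; moves with turntable and pin. x points outward, z up. Just below is a 17 mm barrel (top at 45.5 mm) on an index arm
- cup: green-grey espresso cup without handle, 62 mm diameter, 58 mm high, standing loose on the turntable on the side away from the knob; origin at the centre of its underside
- bowl: small black sugar bowl, 68 mm diameter, 31 mm high, standing loose on the turntable beside the cup; origin at the centre of its underside
- cup_place (a point): the cup's place on the turntable, a point on its top face that turns with it
- bowl_place (a point): the bowl's place on the turntable, a point on its top face that turns with it
- salt_shaker: glass salt shaker with grey cap, 44 mm diameter, 90 mm high, on the worktop left of the turntable; origin at the centre of its underside
- tin: small green tin, 58 mm diameter, 72 mm high, on the worktop left of the turntable; origin at the centre of its underside
- start_hole (a point): mouth of the hole in the steel arc where the pin sits at the start; steel top 20 mm above the worktop. Anticlockwise a slope leads the pin 0.7 mm up on to the brass arc (top 20.7 mm). The only hole of the brass arc, 10.4 mm wide and 12.5 mm deep, lies 0.54 to 0.90 rad anticlockwise of the start hole: the arc was clamped by hand and its hole is not measured
Mind the look-alikes: they are no part of the job. Leave any orange look-alike of the cup alone. Several things have the shape of the bowl; the one meant has the colours described above.

How it is judged:
By the outcome, as a careful person would: the job done as asked, in the order asked, and still so for the second after the job is handed in, with the robot touching nothing.
It also fails if it takes over 48 s, if anything falls off the work surface, if the arm or the gripper's body presses on something with over 40 N, if the wrist force passes 120 N, or if a joint passes its speed limit or range.

## Robot

A 7-joint arm with a two-finger parallel gripper is mounted at the origin on a cart in front of the work surface, level with it; the furniture and walls round the work are solid. World frame = base frame: x ahead of the robot, y to its left, z up, the work surface at z = 0. Lengths are in m, angles in rad, forces in N, time in s.
With the tool pointing down it reaches from about 0.4 to 0.9 m from the base axis. Payload 5.5 kg.
Tool frame: the origin (TCP) lies between the finger pads; the fingertips stand 17 mm ahead of it and the grasp point (between the pads) lies 2 mm behind it; z points along the fingers, y is the line along which they close (so a half turn about z gives the same grasp; the last joint's range is limited). The gripper opens to 85 mm and grips with 20 to 120 N. Pads are 22 mm wide; open, the fingers measure 114 mm over their backs; the gripper's body (76 mm by 85 mm) begins 54 mm behind the grasp point. The pads swing forward as they close: fully open they stand 13 mm farther back than shut.
Start: joints at [-1.075, 0.501, -0.427, 1.55, 0.221, 1.138, -0.21], TCP at [0.15, 0.632, 0.21] pointing down, gripper open.
Joint ranges: [-2.88, 2.88], [-0.31, 2.03], [-1.54, 1.56], [0.2, 2.42], [-1.41, 4.55], [0.19, 2.02], [-2.57, 2.57]. Speed limits (rad/s): [2.57, 2.57, 3.14, 3.14, 3.14, 3.14, 3.14].

## Interface

Orientations are given as [roll, pitch, yaw] about the fixed x, y, z axes, in that order (R = Rz(yaw) Ry(pitch) Rx(roll)).
In Python, from bench import env, cams gives the robot as it stands.
- The arm moves only by the tool tcp_steps, called after "Call:" as name(argument=value, ...), one argument or row to a line, values as JSON. Schema: {"type":"object","properties":{"moves":{"type":"array","items":{"type":"array","items":{"type":"array","items":{"type":"number"},"minItems":6,"maxItems":6},"minItems":1,"maxItems":8},"minItems":1,"maxItems":1},"finger_gap":{"type":"number"},"only":{"type":"string"},"quiet":{"type":"boolean"},"lines":{"type":"string"}},"required":["moves"],"additionalProperties":false}. moves is a list that holds a single list of rows (three levels of brackets), with 1 to 8 rows, each of 6 numbers: dx, dy, dz in units of 50 mm, then a rotation vector rx, ry, rz in rad; each row is the pose to reach, as a shift and turn from the pose commanded when the call began, along the tool's axes at that moment; what a row does not reach only later rows make up. A row lasts 1/10 s, in which the tool goes at most 0.05 m and 0.15 rad, less where a joint would pass 70% of its speed; a pose out of reach is approached as far as the arm can. finger_gap is the finger opening in m, set as the call begins (left out keeps the last). The fingers move at their own pace and stop on an object; the grip force is fixed at half the most. Time passes only in rows, so rows that do not move let the fingers close. The tool returns the time, the measured TCP pose, the force, the opening and the grip force at its end. only (a regular expression) keeps the lines of the reply that match it, lines (a string "A,B") keeps lines A to B, and quiet returns only ok. Input that does not fit is refused with a message, and nothing moves.
- env.sense(): the state, without advancing time (a new reading comes with each control period).
- cams.camera(name): name is "scene" or "top" or "wrist"; returns (picture, depth): 384x512x3 uint8, red, green, blue; 384x512 float32, m along the optical axis (not along the pixel's ray), 0 where there is no reading.
- cams.camera_params(name): a dict with "intrinsics" (3x3 intrinsics, pixels), "R" (3x3) and "t" (3): a world point X has camera coordinates R X + t. Camera axes: x right, y down, z forward; pixel columns grow to the right and rows downward; lengths in m; the calibration is good to about 2 mm. A picture is of the moment at which its call begins: read the wrist's pose just before it. camera_params takes no time and is no camera call; for the wrist camera it gives the pose at the moment of the call.
- env.close_job(): hands the job in; it is judged then, once.
The state is a dict: "t": time; "joint_positions": joint angles; "dq": joint speeds; "joint_torque": joint torques, N m; "tcp_pos": TCP position; "tool_rot": TCP orientation; "wrist_force": force on the tool from outside, world axes, zero at the start; "moment": the same for the moment, N m; "opening": finger opening in m; "gripper_force": force on a finger pad.
Only numpy, scipy, OpenCV 4.12 (cv2) and the standard library are available. Lean on these libraries where they do the work, as an engineer would, in place of code of your own. Each camera call takes 0.05 s, during which the arm holds its last target. There are 200 camera calls.

## Working session

There is one attempt and no reset: what is moved stays moved. The work goes in short steps, Python scripts to look and compute and a tool call to move; the robot and the scene stay as the last step left them, time stands still between calls to the robot, and variables do not carry over. Pictures are saved under pics/ and viewed, at most 10 in all, crops included, and the job is handed in when it is done.

```bash
mkdir -p pics; ls; python3 - <<'E'
from bench import env,cams
import cv2,numpy as np
s=env.sense();print(s)
for n in("scene","top"):
    p,d=cams.camera(n);np.savez(f'pics/{n}.npz',p=p,d=d);cv2.imwrite(f'pics/{n}0.png',p[:,:,::-1])
    c=cams.camera_params(n);print(n,c)
E
```

```text
pics
{'t': 0.0, 'joint_positions': array([-1.07478324,  0.50185395, -0.42680317,  1.55143285,  0.22080841,
        1.13831995, -0.21028717]), 'dq': array([ 0.00044455,  0.00016974, -0.00089061, -0.00018098, -0.00050161,
        0.00104498, -0.00085598]), 'joint_torque': array([ 7.55817437e-04, -5.69541800e+01, -5.81641495e+00, -2.80928046e+01,
        1.04203497e-02,  1.23268398e-02, -2.32537232e-06]), 'tcp_pos': array([0.14983488, 0.63174182, 0.20926377]), 'tool_rot': array([-3.13963988e+00, -6.36116654e-05,  2.90885782e+00]), 'wrist_force': array([0.92459465, 0.5252737 , 0.46495053]), 'moment': array([ 0.01022555, -0.03169085,  0.01630341]), 'gripper_force': 0.0, 'opening': 0.08545666205505889}
scene {'intrinsics': array([[390.81345176,   0.        , 259.07825796],
       [  0.        , 390.81345176, 191.46667244],
       [  0.        ,   0.        ,   1.        ]]), 'R': array([[-0.77399236, -0.63289106,  0.01961458],
       [-0.32577041,  0.37145485, -0.86942219],
       [ 0.54296359, -0.67931598, -0.49368039]]), 't': array([0.42016459, 0.10325572, 0.9360659 ])}
top {'intrinsics': array([[400.76438557,   0.        , 259.50130959],
       [  0.        , 400.76438557, 189.84408249],
       [  0.        ,   0.        ,   1.        ]]), 'R': array([[ 0.01232294, -0.99872875,  0.04887777],
       [-0.98604573, -0.0202532 , -0.16523807],
       [ 0.16601794, -0.0461595 , -0.9850418 ]]), 't': array([0.21360728, 0.39555007, 0.85737818])}
```

View pics/scene0.png

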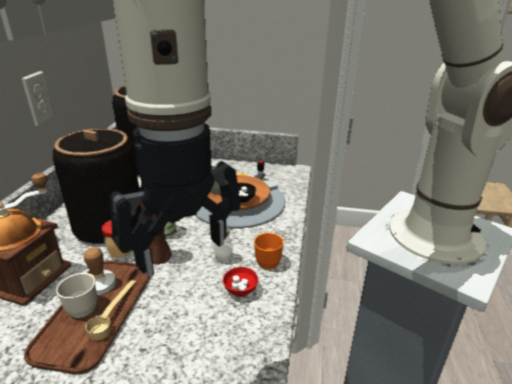

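View pics/top0.png

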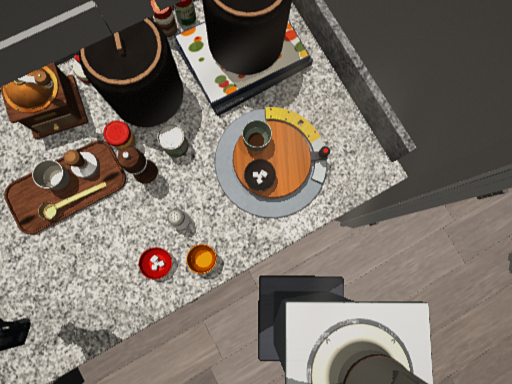

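The top view shows the turntable disc at about (271,160), the black knob with its red dot at (324,152), the brass arc at (290,118), the cup at (257,134) and the bowl at (260,177). The look-alikes are the orange cup (202,259), the red bowl (155,263) and the tray cup (48,175). The red jar cap (117,133) and the pepper mill (130,160) are also not the knob.

```bash
cat > h.py <<'E'
import numpy as np,cv2
from bench import env,cams
from scipy.spatial.transform import Rotation as Ro
def ray(c,uv,z):
    K,R,t=c['intrinsics'],c['R'],c['t'];o=-R.T@t
    d=R.T@np.linalg.inv(K)@np.array([uv[0],uv[1],1.]);return o+d*(z-o[2])/d[2]
def proj(c,X):
    q=c['intrinsics']@(c['R']@np.asarray(X)+c['t']);return q[:2]/q[2]
def tool(X): # world vector -> tool axes
    return Ro.from_euler('xyz',env.sense()['tool_rot']).inv().apply(X)
def red(p):
    h=cv2.cvtColor(p,cv2.COLOR_RGB2HSV);return ((h[...,0]<8)|(h[...,0]>172))&(h[...,1]>150)&(h[...,2]>90)
E
python3 - <<'E'
from h import *
f=np.load('pics/top.npz');p=f['p'];c=cams.camera_params('top')
m=red(p);m[:, :300]=0;m[:,345:]=0;m[:135]=0;m[170:]=0
v,u=np.nonzero(m);k=(u.mean(),v.mean());K=ray(c,k,.074);print('knob',k,len(u),K)
# wooden disc
h=cv2.cvtColor(p,cv2.COLOR_RGB2HSV)
w=((h[...,0]>4)&(h[...,0]<16)&(h[...,1]>140)&(h[...,2]>80)).astype(np.uint8);w[:,:225]=0;w[:,318:]=0;w[:112]=0;w[205:]=0
cs,_=cv2.findContours(w,0,1);cc=max(cs,key=cv2.contourArea);hu=cv2.convexHull(cc)[:,0]
P=np.array([ray(c,q,.036)[:2] for q in hu])
def fit(P):
    a=np.linalg.lstsq(np.c_[2*P,np.ones(len(P))],(P**2).sum(1),rcond=None)[0];return a[:2],np.sqrt(a[2]+a[:2]@a[:2])
print('disc',fit(P),len(P));C=fit(P)[0];print('radius knob',np.linalg.norm(K[:2]-C),np.degrees(np.arctan2(*(K[:2]-C)[::-1])))
# brass
b=((h[...,0]>20)&(h[...,0]<32)&(h[...,1]>120)&(h[...,2]>120));b[:,:225]=0;b[:,340:]=0;b[:95]=0;b[160:]=0
v,u=np.nonzero(b);B=np.array([ray(c,q,.0207)[:2] for q in zip(u,v)])-C
print('brass ang',np.degrees(np.percentile(np.arctan2(B[:,1],B[:,0]),[1,99])),'r',np.percentile(np.hypot(*B.T),[1,99]))
cr=cv2.resize(p[95:225,205:345],None,fx=5,fy=4.6,interpolation=cv2.INTER_CUBIC);cv2.imwrite('pics/crop1.png',cr[:,:,::-1])
E
```

```text
knob (np.float64(325.0), np.float64(150.0)) 21 [0.47368951 0.08272625 0.074     ]
disc (array([0.4618135 , 0.19420509]), np.float64(0.08641767517025216)) 34
radius knob 0.11210964146905726 -83.91912785883416
brass ang [-61.65961126   7.14278926] r [0.09844504 0.12661901]
```

View pics/crop1.png

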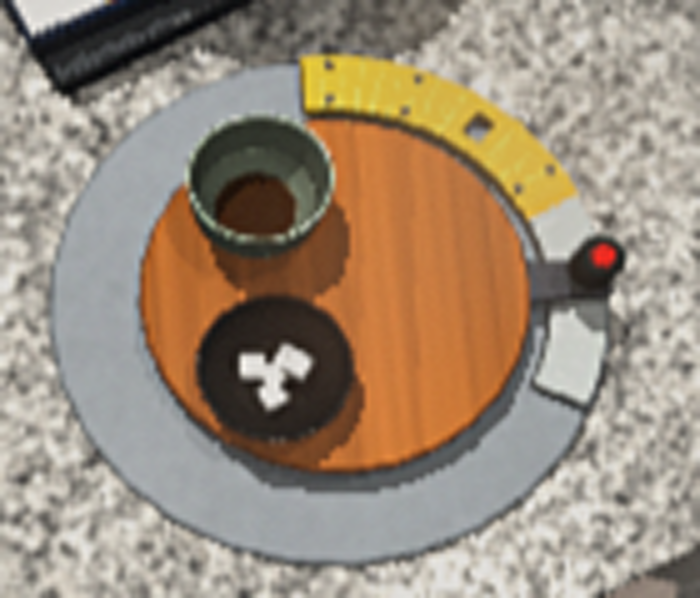

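The crop confirms the knob, with the red dot at (603,255). The only square-looking hole in the brass is at crop (479,125), which is image (300.8,122.2). The other marks are screw dots. Next I work out the hole angle and the approach.

```bash
python3 - <<'E'
from h import *
c=cams.camera_params('top');C=np.array([.4618,.1942])
H=ray(c,(300.8,122.2),.0207);d=H[:2]-C;a=np.arctan2(d[1],d[0]);print('hole',H,np.hypot(*d),'turn',a+np.radians(83.92))
s=env.sense();X=np.array([.4737,.0827,.15])
print(tool(X-s['tcp_pos']))
f=np.load('pics/top.npz')
for uv in((246,8),(300,70)):
  z=f['d'][uv[1],uv[0]];print(uv,c['R'].T@(z*np.linalg.inv(c['intrinsics'])@[uv[0],uv[1],1]-c['t']))
E
```

```text
hole [0.55307147 0.12648352 0.0207    ] 0.11364858932070154 turn 0.8263679928978818
[-0.44178829 -0.45949664  0.06013342]
(246, 8) [0.67214568 0.25860742 0.26428142]
(300, 70) [0.69058106 0.12496256 0.00222597]
```

The rows are not in the units I measure in: shifts go in units of 50 mm. I convert before sending: -0.281 m is -5.62, -0.272 m is -5.44.

Call:
tcp_steps(
  moves=[
    [[-0.68,-0.7,0,0,0,0.12],[-1.36,-1.4,0,0,0,0.24],[-2.04,-2.1,0,0,0,0.36],[-2.72,-2.8,0,0,0,0.48],[-3.4,-3.52,0,0,0,0.6],[-4.08,-4.22,0,0,0,0.72],[-4.76,-4.92,0,0,0,0.84],[-5.44,-5.62,0,0,0,0.96]],
  ],
)

```text
t: 0.9
tcp_pos: [0.3503, 0.2943, 0.2102]
tool_rot: [-3.142, -0.0, 1.944]
wrist_force: [1.3, 0.0, 0.1]
opening: 0.0855
gripper_force: 0.0
```

```bash
python3 - <<'E'
from h import *
s=env.sense();print(s['tcp_pos'],s['tool_rot'],s['joint_positions'],s['wrist_force'])
print(tool(np.array([.4737,.0827,.16])-s['tcp_pos']), s['tool_rot'][2]-np.radians(96.1))
E
```

```text
[0.35025745 0.29430732 0.21022655] [-3.14158332e+00 -6.30298263e-05  1.94399307e+00] [-0.62984931  0.1288969  -0.13790794  2.02184319  0.02103445  0.99214877
 -0.40493523] [1.32822408 0.04926786 0.11641515]
[-0.24205124  0.0377953   0.05021094] 0.2667316595226876
```

Call:
tcp_steps(
  moves=[
    [[-0.8,0.12,0.16,0,0,0.09],[-1.6,0.24,0.32,0,0,0.18],[-2.4,0.36,0.48,0,0,0.267],[-3.2,0.5,0.64,0,0,0.267],[-4,0.62,0.8,0,0,0.267],[-4.84,0.76,1,0,0,0.267],[-4.84,0.76,1,0,0,0.267]],
  ],
  finger_gap=0.05,
)

```text
t: 1.6
tcp_pos: [0.4759, 0.079, 0.1591]
tool_rot: [-3.141, 0.003, 1.673]
wrist_force: [-0.4, -0.8, 1.4]
opening: 0.0499
gripper_force: 0.0
```

```bash
python3 - <<'E'
from h import *
s=env.sense();c=cams.camera_params('wrist');p,d=cams.camera('wrist');cv2.imwrite('pics/w1.png',p[:,:,::-1])
print(s['tcp_pos'],s['tool_rot'],s['wrist_force'],s['moment'],-c['R'].T@c['t'],c['R'])
n,l,st,ce=cv2.connectedComponentsWithStats(red(p).astype(np.uint8))
for i in range(1,n):
    if st[i,4]>30: print(st[i],ce[i],ray(c,ce[i],.074))
E
```

```text
[0.47588962 0.07897408 0.15908333] [-3.14050940e+00  3.10296722e-03  1.67302466e+00] [-0.40488102 -0.77813756  1.39747333] [0.02892845 0.04423213 0.0379207 ] [0.46797409 0.14806939 0.3222476 ] [[ 9.94745827e-01  1.02371788e-01 -8.70248651e-04]
 [ 9.87485763e-02 -9.57227170e-01  2.71964819e-01]
 [ 2.70084992e-02 -2.70621805e-01 -9.62306801e-01]]
[248 180  12  13 126] [253.42857143 186.32539683] [0.4719856  0.08464532 0.074     ]
```

View pics/w1.png

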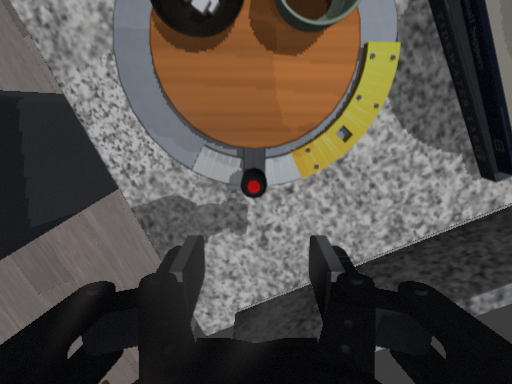

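The wrist view shows the knob at (253,186) between the finger tips at (204,236) and (310,236). The brass hole is at (345,133).

```bash
python3 - <<'E'
from h import *
s=env.sense();c=cams.camera_params('wrist');R=Ro.from_euler('xyz',s['tool_rot'])
for y in(-.025,0,.025): print(proj(c,s['tcp_pos']+R.apply([0,y,.014])))
H=ray(c,(345,133),.0207);K=np.array([.472,.0846]);print(s['tcp_pos'],H)
p,d=cams.camera('wrist');h=cv2.cvtColor(p,cv2.COLOR_RGB2HSV)
w=((h[...,0]>4)&(h[...,0]<16)&(h[...,1]>140)&(h[...,2]>80)).astype(np.uint8)
cs,_=cv2.findContours(w,0,1);cc=max(cs,key=cv2.contourArea);hu=cv2.convexHull(cc)[:,0];hu=hu[hu[:,1]>15]
P=np.array([ray(c,q,.036)[:2] for q in hu])
a=np.linalg.lstsq(np.c_[2*P,np.ones(len(P))],(P**2).sum(1),rcond=None)[0];C=a[:2];print('C',C,np.sqrt(a[2]+C@C))
k=K-C;d=H[:2]-C;print(np.hypot(*k),np.hypot(*d),np.degrees(np.arctan2(k[1],k[0])),np.arctan2(d[1],d[0])-np.arctan2(k[1],k[0]))
# lateral/radial offset of knob in tool axes
print(tool(np.array([*K,.066])-s['tcp_pos']))
E
```

```text
[215.73075573 225.96175868]
[257.86999363 225.97457281]
[300.00567298 225.98738585]
[0.47469643 0.08215611 0.15936663] [0.55113841 0.13435257 0.0207    ]
C [0.46135912 0.19605086] 0.08603086916977615
0.11195767930548177 0.10893575681865414 -84.54616090611937 0.873510400042256
[ 0.00273644 -0.00226365  0.09337001]
```

Converted, 0.055 m is 1.1, 0.045 m is 0.9.

Call:
tcp_steps(
  moves=[
    [[0.02,-0.02,0.4,0,0,0],[0.06,-0.04,0.7,0,0,0],[0.06,-0.04,0.9,0,0,0],[0.06,-0.04,1.1,0,0,0],[0.06,-0.04,1.1,0,0,0]],
  ],
  finger_gap=0.04,
)

```text
t: 2.2
tcp_pos: [0.471, 0.0887, 0.1043]
tool_rot: [-3.139, 0.0, 1.683]
wrist_force: [-0.2, 0.9, -0.1]
opening: 0.04
gripper_force: 0.0
```

```bash
python3 - <<'E'
from h import *
s=env.sense();c=cams.camera_params('wrist');p,d=cams.camera('wrist');cv2.imwrite('pics/w2.png',p[:,:,::-1])
print(s['tcp_pos'],s['tool_rot'],s['wrist_force'])
n,l,st,ce=cv2.connectedComponentsWithStats(red(p).astype(np.uint8))
for i in range(1,n):
    if st[i,4]>30: q=ray(c,ce[i],.074);print(st[i],ce[i],q,tool(np.array([*q[:2],.066])-s['tcp_pos']))
R=Ro.from_euler('xyz',s['tool_rot'])
for y in(-.02,0,.02): print(proj(c,s['tcp_pos']+R.apply([0,y,.014])))
E
```

```text
[0.47097931 0.08868705 0.10426506] [-3.13944967e+00  6.62293130e-05  1.68315637e+00] [-0.22476763  0.86082868 -0.13450767]
[253 221  14  10  79] [260.12658228 226.55696203] [0.47324419 0.08216351 0.074     ] [-0.00673454  0.00156425  0.03826356]
[224.10954739 225.96541839]
[257.82107453 225.97189938]
[291.530532   225.97837996]
```

View pics/w2.png

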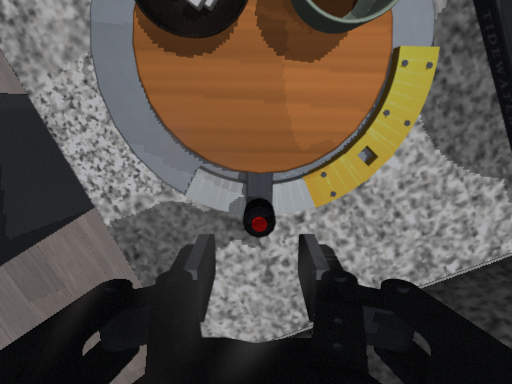

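The knob's red dot is at (260,226) and the finger tips are at (215,236) and (299,236), so the lateral offset is small. I let the arm settle and re-measure.

```bash
cat > m.py <<'E'
from h import *
for _ in range(3):
    s=env.sense();c=cams.camera_params('wrist');p,d=cams.camera('wrist')
    m=red(p).astype(np.uint8);n,l,st,ce=cv2.connectedComponentsWithStats(m);i=1+np.argmax(st[1:,4])
    q=ray(c,ce[i],.074);print(s['tcp_pos'],s['tool_rot'],ce[i],q,tool(np.array([*q[:2],.066])-s['tcp_pos']))
print(s['wrist_force'],s['moment'])
E
```

Call:
tcp_steps(
  moves=[
    [[0,0,0,0,0,0],[0,0,0,0,0,0]],
  ],
)

```text
t: 2.45
tcp_pos: [0.4727, 0.0883, 0.1059]
tool_rot: [3.14, -0.0, 1.682]
wrist_force: [0.8, 0.0, -0.6]
opening: 0.0401
gripper_force: 0.0
```

```bash
python3 m.py
```

```text
[0.47267932 0.08834504 0.10593975] [ 3.14033823e+00 -2.37504834e-04  1.68178989e+00] [256.9047619  225.38095238] [0.47293092 0.08175647 0.074     ] [-0.00658468 -0.00052871  0.03993768]
[0.47264334 0.0882909  0.10590441] [ 3.14036122e+00 -2.19419618e-04  1.68175845e+00] [255.625      222.28571429] [0.47181741 0.08376621 0.074     ] [-0.00441428 -0.00136253  0.03990207]
[0.47253031 0.0882665  0.10581975] [ 3.14056432e+00 -2.19483337e-04  1.68166831e+00] [257.         225.26470588] [0.47285036 0.08179599 0.074     ] [-0.00647312 -0.00043415  0.03981825]
[ 0.14033568 -0.84427468 -0.733641  ] [ 0.00732105 -0.0409494  -0.04745447]
```

Call:
tcp_steps(
  moves=[
    [[-0.06,-0.014,0.24,0,0,0],[-0.11,-0.014,0.48,0,0,0],[-0.11,-0.014,0.68,0,0,0],[-0.11,-0.014,0.78,0,0,0],[-0.11,-0.014,0.78,0,0,0]],
  ],
  finger_gap=0.034,
)

```text
t: 3.1
tcp_pos: [0.471, 0.0824, 0.065]
tool_rot: [-3.139, 0.0, 1.682]
wrist_force: [0.3, -0.2, -0.9]
opening: 0.0338
gripper_force: 0.0
```

```bash
python3 m.py
```

```text
[0.47095569 0.08239209 0.06497087] [-3.13896663e+00  3.15807062e-04  1.68176183e+00] [260.82426778 238.9665272 ] [0.47220684 0.08427951 0.074     ] [ 0.00173703  0.00145101 -0.00103156]
[0.47149966 0.08256082 0.06558025] [-3.14009151e+00  1.43211424e-04  1.68181548e+00] [259.47639485 238.56652361] [0.4720505  0.08430829 0.074     ] [ 0.00167558  0.00074099 -0.00042024]
[0.47191353 0.08265764 0.06604004] [-3.14104923e+00  5.75795178e-05  1.68191699e+00] [258.68240343 238.30901288] [0.47208004 0.0843257  0.074     ] [1.63929034e-03 3.50525676e-04 4.02280894e-05]
[-0.28851751 -0.08194451 -0.21487277] [-0.05171502 -0.04309744  0.01871633]
```

Converted, 0.0015 m is 0.03, 0.0003 m is 0.006.

Call:
tcp_steps(
  moves=[
    [[0.03,0.006,0,0,0,0],[0.03,0.006,0,0,0,0],[0.03,0.006,0,0,0,0]],
  ],
  finger_gap=0.024,
)

```text
t: 3.55
tcp_pos: [0.4724, 0.0844, 0.0666]
tool_rot: [3.141, -0.0, 1.682]
wrist_force: [-0.2, -0.8, -0.6]
opening: 0.0242
gripper_force: 0.0
```

Call:
tcp_steps(
  moves=[
    [[0,0,0,0,0,0],[0,0,0,0,0,0],[0,0,0,0,0,0],[0,0,0,0,0,0]],
  ],
  finger_gap=0.015,
)

```text
t: 3.95
tcp_pos: [0.4721, 0.0841, 0.0663]
tool_rot: [-3.142, -0.0, 1.682]
wrist_force: [0.1, -0.4, -0.9]
opening: 0.0152
gripper_force: 0.0
```

```bash
python3 - <<'E'
from h import *
s=env.sense();print(s['tcp_pos'],s['opening'],s['gripper_force'],s['wrist_force'])
a=cams.camera('wrist')[0][150:330,150:400];b=cams.camera('top')[0][90:225,240:400]
cv2.imwrite('pics/w3.png',np.vstack([cv2.resize(a,(620,330)),cv2.resize(b,(620,265))])[:,:,::-1])
E
```

```text
[0.47210562 0.08413299 0.06628033] 0.015186868731333604 0.0 [ 0.11198799 -0.44296897 -0.89920637]
```

View pics/w3.png

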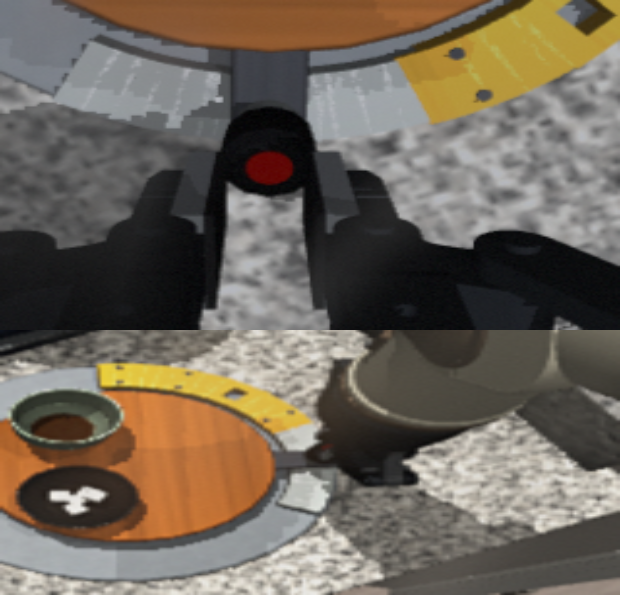

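The fingers straddle the knob, with the red dot at (270,168) between them. They don't grip yet, because the opening reading runs larger in reality than it says. I close further.

Call:
tcp_steps(
  moves=[
    [[0,0,0,0,0,0],[0,0,0,0,0,0],[0,0,0,0,0,0],[0,0,0,0,0,0]],
  ],
  finger_gap=0.005,
)

```text
t: 4.45
tcp_pos: [0.4721, 0.0842, 0.0663]
tool_rot: [-3.142, -0.0, 1.682]
wrist_force: [0.5, -0.2, 0.6]
opening: 0.0048
gripper_force: 0.0
```

```bash
python3 - <<'E'
from h import *
s=env.sense();c=cams.camera_params('wrist');p,d=cams.camera('wrist');R=Ro.from_euler('xyz',s['tool_rot'])
cv2.imwrite('pics/w4.png',cv2.resize(p[160:310,170:370],(800,600))[:,:,::-1])
for z in(0,.008,.017):print(z,proj(c,s['tcp_pos']+R.apply([0,0,z])))
Ki=np.linalg.inv(c['intrinsics'])
for u,v in((259,240),(259,215),(258,232),(258,246),(236,240),(230,240),(282,240),(288,240)):
  X=c['R'].T@(d[v,u]*Ki@[u,v,1]-c['t']);print(u,v,X,R.inv().apply(X-s['tcp_pos']))
E
```

```text
0 [257.98542607 235.22039263]
0.008 [257.91091378 229.76256484]
0.017 [257.83422469 224.1452925 ]
259 240 [0.47252215 0.08501771 0.074562  ] [ 0.00079367  0.00048729 -0.00827765]
259 215 [0.47148477 0.09493087 0.06336926] [0.01076047 0.00055507 0.00291533]
258 232 [0.47156339 0.08887828 0.07317552] [ 4.73666916e-03 -3.77628987e-05 -6.89105544e-03]
258 246 [0.47239344 0.08149364 0.07443226] [-2.69443795e-03 -3.11007050e-05 -8.14797958e-03]
236 240 [0.46099435 0.09483867 0.09965771] [ 0.01183206 -0.00988222 -0.03337274]
230 240 [ 4.54430439e-01  4.98441484e-02 -3.25169706e-04] [-0.03216052 -0.02138771  0.06660949]
282 240 [4.94627682e-01 5.45453317e-02 1.45031662e-04] [-0.03194217  0.0190829   0.0661379 ]
288 240 [0.49914632 0.05538419 0.00089904] [-0.03160913  0.02366664  0.06538374]
```

View pics/w4.png

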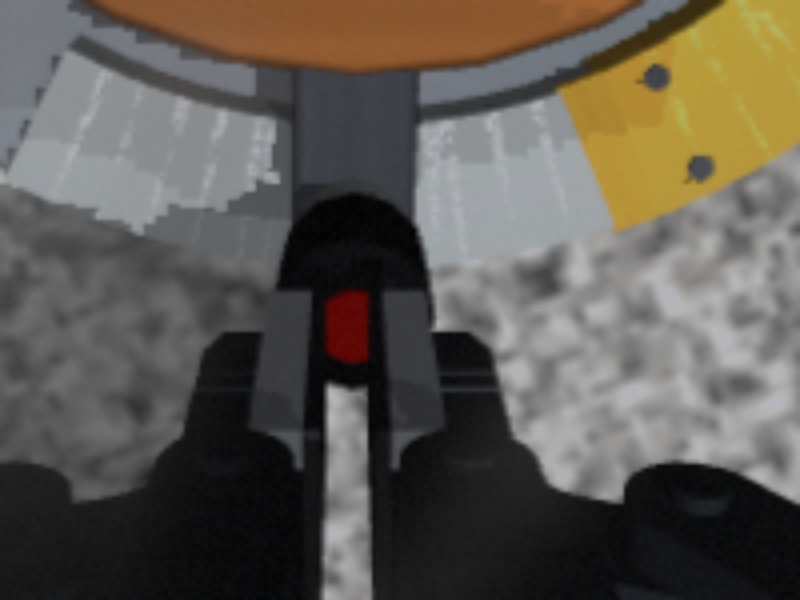

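The grey fingers, with tip edges at (290,292) and (410,292), cover part of the knob top and the red dot. So the tips are above the knob, not beside it, and I measure their true height from depth.

```bash
python3 - <<'E'
from h import *
s=env.sense();c=cams.camera_params('wrist');p,d=cams.camera('wrist');R=Ro.from_euler('xyz',s['tool_rot'])
Ki=np.linalg.inv(c['intrinsics'])
print(s['tcp_pos'],s['joint_positions'],-c['R'].T@c['t'])
for u in(242,273):
 for v in(228,231,233,235,238,242,250,260):
  X=c['R'].T@(d[v,u]*Ki@[u,v,1]-c['t']);print(u,v,X.round(4),R.inv().apply(X-s['tcp_pos']).round(4))
E
```

```text
[0.47213252 0.08416426 0.06627782] [-0.29581708  0.38009328  0.07454436  2.09654874 -0.04474776  0.666405
 -0.08035724] [0.46348927 0.15267206 0.22967071]
242 228 [0.463  0.0895 0.0716] [ 0.0064 -0.0085 -0.0053]
242 231 [0.4631 0.088  0.0719] [ 0.0048 -0.0085 -0.0056]
242 233 [0.4633 0.0949 0.0912] [ 0.0116 -0.0076 -0.0249]
242 235 [0.4634 0.0953 0.0945] [ 0.0121 -0.0075 -0.0283]
242 238 [0.4635 0.0951 0.0974] [ 0.0118 -0.0073 -0.0311]
242 242 [0.4637 0.0951 0.1018] [ 0.0118 -0.0072 -0.0355]
242 250 [0.464  0.0957 0.1107] [ 0.0123 -0.0068 -0.0445]
242 260 [0.4644 0.095  0.1181] [ 0.0116 -0.0065 -0.0518]
273 228 [0.4793 0.0913 0.0713] [ 0.0063  0.0079 -0.005 ]
273 231 [0.4794 0.09   0.0723] [ 0.005   0.0079 -0.0061]
273 233 [0.4776 0.0965 0.0912] [ 0.0116  0.0068 -0.0249]
273 235 [0.4774 0.0968 0.0943] [ 0.012   0.0067 -0.0281]
273 238 [0.4772 0.0969 0.098 ] [ 0.0121  0.0065 -0.0318]
273 242 [0.4771 0.0964 0.1013] [ 0.0116  0.0063 -0.0351]
273 250 [0.4767 0.0964 0.1093] [ 0.0116  0.0059 -0.043 ]
273 260 [0.4762 0.0965 0.1185] [ 0.0118  0.0055 -0.0522]
```

The depth readings put the fingertips about 24 mm behind the reported TCP, at z≈0.0905, which is roughly 41 mm higher than the nominal geometry says. I trust the images: I open, go down by that amount in stages and re-measure the fingertips.

Call:
tcp_steps(
  moves=[
    [[0,0,0,0,0,0],[0,0,0,0,0,0],[0,0,0,0,0,0],[0,0,0.08,0,0,0],[0,0,0.2,0,0,0],[0,0,0.32,0,0,0],[0,0,0.44,0,0,0],[0,0,0.44,0,0,0]],
  ],
  finger_gap=0.038,
)

```text
t: 5.35
tcp_pos: [0.4711, 0.0839, 0.0431]
tool_rot: [-3.139, 0.0, 1.682]
wrist_force: [-0.7, -0.2, -0.3]
opening: 0.038
gripper_force: 0.0
```

```bash
cat > tip.py <<'E'
from h import *
import sys
s=env.sense();c=cams.camera_params('wrist');p,d=cams.camera('wrist');R=Ro.from_euler('xyz',s['tool_rot'])
Ki=np.linalg.inv(c['intrinsics']);v,u=np.mgrid[0:384,0:512]
Y=np.stack([u,v,np.ones_like(u)],-1)@Ki.T*d[...,None];X=(Y-c['t'])@c['R'];T=(X-s['tcp_pos'])@R.as_matrix()
print(s['t'],s['tcp_pos'],s['wrist_force'],s['opening'])
g=(d>0)&(abs(T[...,0]-.0115)<.0025)&(abs(T[...,1])<.035)&(T[...,2]>-.06)&(X[...,2]>.046)
for sg in(-1,1):
    q=g&(T[...,1]*sg>.0 if len(sys.argv)<2 else T[...,1]*sg>float(sys.argv[1]));h=X[q];t=T[q];print('finger',sg,q.sum(),'tip z',np.percentile(h[:,2],[2,10]),'y range',np.percentile(t[:,1],[5,95]))
m=red(p);k=X[m&(abs(T[...,1])<.02)];print('knob dot',len(k),np.median(k,0),tool(np.median(k,0)-s['tcp_pos']))
E
python3 tip.py .011
```

```text
5.35 [0.47111837 0.08394448 0.04311924] [-0.74857205 -0.19245487 -0.32762831] 0.038018519910202206
finger -1 731 tip z [0.07012843 0.07403576] y range [-0.02599204 -0.01978468]
finger 1 721 tip z [0.07025351 0.07389612] y range [0.01816075 0.02435187]
knob dot 303 [0.47216447 0.08433338 0.07460526] [ 0.00026464  0.00103297 -0.03148774]
```

Converted, 0.016 m is 0.32, 0.012 m is 0.24.

Call:
tcp_steps(
  moves=[
    [[0,0,0.12,0,0,0],[0,0,0.24,0,0,0],[0,0,0.32,0,0,0],[0,0,0.32,0,0,0],[0,0,0.32,0,0,0]],
  ],
  finger_gap=0.034,
)

```text
t: 5.9
tcp_pos: [0.472, 0.0841, 0.0281]
tool_rot: [-3.141, 0.0, 1.682]
wrist_force: [0.7, -0.8, 0.0]
opening: 0.0341
gripper_force: 0.0
```

Call:
tcp_steps(
  moves=[
    [[0,0,0,0,0,0]],
  ],
)

```text
t: 6.0
tcp_pos: [0.4723, 0.0842, 0.0284]
tool_rot: [3.141, -0.0, 1.682]
wrist_force: [0.6, -0.2, -0.6]
opening: 0.0339
gripper_force: 0.0
```

```bash
python3 tip.py .011;python3 tip.py .011
```

```text
6.0 [0.4723055  0.0841687  0.02842287] [ 0.60627779 -0.1909129  -0.61159509] 0.03390977983178815
finger -1 720 tip z [0.05508578 0.05923991] y range [-0.02402021 -0.01783194]
finger 1 727 tip z [0.055304   0.05913818] y range [0.01609511 0.02230155]
knob dot 381 [0.47211475 0.08413739 0.07458698] [-6.25311079e-06 -1.75804487e-04 -4.61641834e-02]
6.05 [0.47232293 0.08421248 0.02847423] [0.40823061 0.74146003 0.09189827] 0.033518836910064714
finger -1 710 tip z [0.05529961 0.05945843] y range [-0.02402347 -0.01784557]
finger 1 718 tip z [0.05546557 0.05952963] y range [0.01614305 0.02230646]
knob dot 380 [0.47211779 0.08431662 0.07462953] [ 0.00012939 -0.00017424 -0.04615536]
```

Call:
tcp_steps(
  moves=[
    [[0,0.014,0.02,0,0,0],[0,0.014,0.02,0,0,0]],
  ],
  finger_gap=0.025,
)

```text
t: 6.3
tcp_pos: [0.473, 0.0843, 0.0273]
tool_rot: [3.141, -0.0, 1.682]
wrist_force: [0.5, 0.5, 0.6]
opening: 0.0252
gripper_force: 0.0
```

Call:
tcp_steps(
  moves=[
    [[0,0,0,0,0,0],[0,0,0,0,0,0],[0,0,0,0,0,0]],
  ],
  finger_gap=0.015,
)

```text
t: 6.6
tcp_pos: [0.4732, 0.0843, 0.0276]
tool_rot: [3.141, -0.0, 1.682]
wrist_force: [0.3, 0.2, 3.3]
opening: 0.0199
gripper_force: 58.6
```

```bash
python3 tip.py .009
```

```text
6.6 [0.47320843 0.08431942 0.02758198] [0.29417754 0.2461614  3.33475101] 0.01994199537024708
finger -1 681 tip z [0.05358782 0.05782127] y range [-0.01700122 -0.01081617]
finger 1 680 tip z [0.05339099 0.05749477] y range [0.00912566 0.01537239]
knob dot 387 [0.47213951 0.08421582 0.07463008] [ 2.07641702e-05 -1.04056515e-03 -4.70488441e-02]
```

Gripped. Now I lift to draw the pin.

Call:
tcp_steps(
  moves=[
    [[0,0,-0.08,0,0,0],[0,0,-0.16,0,0,0],[0,0,-0.24,0,0,0],[0,0,-0.29,0,0,0],[0,0,-0.29,0,0,0]],
  ],
)

```text
t: 7.15
tcp_pos: [0.4723, 0.0842, 0.0418]
tool_rot: [-3.141, -0.0, 1.682]
wrist_force: [-0.6, 0.9, -8.8]
opening: 0.02
gripper_force: 59.1
```

```bash
python3 tip.py .009
```

```text
7.15 [0.47230593 0.08418562 0.04184006] [-0.61425106  0.88253114 -8.78886524] 0.019964174235668257
finger -1 687 tip z [0.06783003 0.07192377] y range [-0.01710535 -0.01078576]
finger 1 679 tip z [0.06789145 0.07154885] y range [0.00911117 0.01535803]
knob dot 385 [0.47127669 0.0842595  0.08876631] [ 0.00018839 -0.00105106 -0.04692544]
```

Call:
tcp_steps(
  moves=[
    [[0,0.068,0,0,0,-0.03],[0.006,0.18,0,0,0,-0.08],[0.02,0.312,0,0,0,-0.14],[0.04,0.446,0,0,0,-0.2],[0.07,0.576,0,0,0,-0.26],[0.108,0.706,0,0,0,-0.32],[0.144,0.812,0,0,0,-0.37],[0.17,0.874,0,0,0,-0.4]],
  ],
)

```text
t: 8.0
tcp_pos: [0.5153, 0.0971, 0.0414]
tool_rot: [-3.14, 0.0, 2.084]
wrist_force: [-0.2, -1.3, -9.4]
opening: 0.0196
gripper_force: 59.1
```

```bash
python3 tip.py .009;python3 - <<'E'
from h import *
s=env.sense();print(tool(s['wrist_force']),s['moment'])
E
```

```text
8.0 [0.51527092 0.09706807 0.04136439] [-0.24082964 -1.31915314 -9.36496002] 0.019593398253028874
finger -1 692 tip z [0.06734582 0.07144145] y range [-0.01656923 -0.01032472]
finger 1 694 tip z [0.06744537 0.07156884] y range [0.00954904 0.01578505]
knob dot 387 [0.5145995  0.09716884 0.08827045] [ 0.00041084 -0.00056157 -0.04690582]
[-1.37897443  0.60070193  8.65332838] [-0.15814764 -0.16583024  0.04706292]
```

Converted, 0.0245 m is 0.49, 0.019 m is 0.38.

Call:
tcp_steps(
  moves=[
    [[0.002,0.112,0,0,0,-0.05],[0.012,0.246,0,0,0,-0.11],[0.028,0.38,0,0,0,-0.17],[0.05,0.49,0,0,0,-0.22],[0.05,0.49,0.02,0,0,-0.22],[0.05,0.49,0.044,0,0,-0.22],[0.05,0.49,0.044,0,0,-0.22]],
  ],
)

```text
t: 8.75
tcp_pos: [0.5354, 0.111, 0.0394]
tool_rot: [-3.141, 0.0, 2.3]
wrist_force: [0.4, -2.5, -8.3]
opening: 0.02
gripper_force: 59.1
```

```bash
python3 tip.py .009
```

```text
8.75 [0.53542235 0.11102589 0.03940555] [ 0.40042426 -2.51737409 -8.29943068] 0.019998505823272814
finger -1 700 tip z [0.0655198  0.06953536] y range [-0.01639181 -0.01003899]
finger 1 692 tip z [0.06546477 0.06951708] y range [0.00982542 0.01610226]
knob dot 393 [0.53486744 0.1111875  0.08635812] [ 0.00047043 -0.00032279 -0.04695266]
```

Call:
tcp_steps(
  moves=[
    [[0,0,0,0,0,0],[0,0,0,0,0,0],[0,0,0.04,0,0,0],[0,0,0.06,0,0,0]],
  ],
  finger_gap=0.0245,
)

```text
t: 9.2
tcp_pos: [0.5358, 0.1122, 0.037]
tool_rot: [3.141, 0.0, 2.302]
wrist_force: [-0.1, -0.4, -0.1]
opening: 0.0245
gripper_force: 0.0
```

```bash
python3 tip.py .010
```

```text
9.2 [0.53583544 0.11216152 0.03697806] [-0.10382267 -0.43992831 -0.08108205] 0.024533174109392274
finger -1 711 tip z [0.06323527 0.06713388] y range [-0.01859321 -0.01234728]
finger 1 710 tip z [0.06296767 0.06744975] y range [0.01217343 0.01841205]
knob dot 403 [0.53489258 0.11115716 0.08507902] [-0.00011902 -0.00133855 -0.04810191]
```

```bash
cat >> tip.py <<'E'
k=np.median(k,0);C=np.array([.4616,.1950]);a=np.degrees(np.arctan2(*(k[:2]-C)[::-1]));print('KNOB z-drawn mm',round(1e3*(k[2]-.0746),2),'angle rad',round(np.radians(a+84.5),3),'force tool',tool(s['wrist_force']).round(2))
E
```

Call:
tcp_steps(
  moves=[
    [[0,0.028,0,0,0,-0.0125],[0,0.056,0,0,0,-0.025],[0.002,0.084,0,0,0,-0.0375],[0.002,0.112,0,0,0,-0.05],[0.004,0.14,0,0,0,-0.0625],[0.006,0.168,0,0,0,-0.075],[0.008,0.196,0,0,0,-0.0875],[0.01,0.224,0,0,0,-0.1]],
  ],
)

```text
t: 10.05
tcp_pos: [0.5408, 0.1173, 0.0359]
tool_rot: [-3.136, -0.002, 2.402]
wrist_force: [-2.6, -2.6, 0.4]
opening: 0.0245
gripper_force: 1.9
```

```bash
python3 tip.py .010
```

```text
10.05 [0.54082966 0.11728431 0.03587057] [-2.64078292 -2.57679349  0.36845164] 0.0244657648545822
finger -1 712 tip z [0.06192384 0.06594584] y range [-0.0184875  -0.01221614]
finger 1 707 tip z [0.06177332 0.06562215] y range [0.0122909  0.01844593]
knob dot 409 [0.54010272 0.11611459 0.08477404] [-0.00018786 -0.00153279 -0.04889848]
KNOB z-drawn mm 10.17 angle rad 0.687 force tool [ 0.22 -3.68 -0.35]
```

Call:
tcp_steps(
  moves=[
    [[0,0,0,0,0,0],[0,0,0,0,0,0]],
  ],
)

```text
t: 10.3
tcp_pos: [0.5432, 0.1193, 0.0363]
tool_rot: [-3.141, -0.0, 2.402]
wrist_force: [-1.7, -2.7, -0.3]
opening: 0.0242
gripper_force: 1.4
```

```bash
python3 tip.py .010
```

```text
10.3 [0.54317798 0.11925447 0.036321  ] [-1.68049014 -2.67038839 -0.32040114] 0.024204816001022252
finger -1 706 tip z [0.06233967 0.06640943] y range [-0.01843408 -0.01219864]
finger 1 715 tip z [0.06228098 0.06638458] y range [0.01229435 0.01858581]
knob dot 413 [0.54228254 0.11804834 0.0851647 ] [-0.00014008 -0.00152206 -0.04884288]
KNOB z-drawn mm 10.56 angle rad 0.713 force tool [-0.56 -3.11  0.32]
```

Converted, 0.007 m is 0.14, 0.006 m is 0.12.

Call:
tcp_steps(
  moves=[
    [[0,0.02,0,0,0,-0.009],[0,0.04,0,0,0,-0.018],[0,0.06,0,0,0,-0.027],[0.002,0.08,0,0,0,-0.036],[0.002,0.1,0,0,0,-0.045],[0.004,0.12,0,0,0,-0.054],[0.004,0.14,0,0,0,-0.063],[0.004,0.14,0,0,0,-0.063]],
  ],
)

```text
t: 11.15
tcp_pos: [0.5474, 0.1241, 0.0363]
tool_rot: [-3.14, -0.001, 2.465]
wrist_force: [-3.5, -3.8, 0.2]
opening: 0.0244
gripper_force: 2.4
```

```bash
python3 tip.py .010
```

```text
11.15 [0.54740117 0.12409672 0.03632325] [-3.54273572 -3.81400548  0.1766348 ] 0.02444697792701924
finger -1 711 tip z [0.06243624 0.06645771] y range [-0.01834798 -0.01213286]
finger 1 717 tip z [0.06234516 0.06647804] y range [0.01240321 0.01870596]
knob dot 410 [0.54654364 0.12297827 0.08514775] [-1.11062956e-05 -1.47860960e-03 -4.88224499e-02]
KNOB z-drawn mm 10.55 angle rad 0.772 force tool [ 0.37 -5.19 -0.17]
```

Converted, 0.004 m is 0.08, 0.0032 m is 0.064.

Call:
tcp_steps(
  moves=[
    [[0,0.016,0,0,0,-0.007],[0,0.032,0,0,0,-0.014],[0,0.048,0,0,0,-0.021],[0.002,0.064,0,0,0,-0.028],[0.002,0.08,0,0,0,-0.035],[0.002,0.08,0,0,0,-0.035]],
  ],
)

```text
t: 11.8
tcp_pos: [0.5514, 0.1291, 0.0371]
tool_rot: [3.14, 0.001, 2.501]
wrist_force: [0.1, 0.6, 0.4]
opening: 0.0246
gripper_force: 0.0
```

```bash
python3 tip.py .010
```

```text
11.8 [0.55143221 0.12912605 0.03705236] [0.13156225 0.59906036 0.41275564] 0.024624143766156386
finger -1 713 tip z [0.0628072  0.06695156] y range [-0.01831498 -0.01209375]
finger 1 710 tip z [0.06301638 0.0672233 ] y range [0.01240722 0.01864261]
knob dot 352 [0.5510598  0.12857015 0.0746658 ] [-5.56712444e-05 -6.09157464e-04 -3.76144139e-02]
KNOB z-drawn mm 0.07 angle rad 0.836 force tool [ 0.25  0.56 -0.41]
```

The pin has dropped home: drawn height is 0.07 mm at 0.836 rad, with no force. Now I let go and retreat.

Converted, -0.14 m is -2.8, -0.1 m is -2.

Call:
tcp_steps(
  moves=[
    [[0,0,0,0,0,0],[0,0,0,0,0,0],[0,0,0,0,0,0],[0,0,-0.2,0,0,0],[0,0,-0.6,0,0,0],[0,0,-1.2,0,0,0],[0,0,-2,0,0,0],[0,0,-2.8,0,0,0]],
  ],
  finger_gap=0.045,
)

```text
t: 12.65
tcp_pos: [0.55, 0.128, 0.1784]
tool_rot: [-3.141, -0.0, 2.5]
wrist_force: [-0.6, 0.3, 0.7]
opening: 0.0448
gripper_force: 0.0
```

Call:
tcp_steps(
  moves=[
    [[-0.6,0,0,0,0,0],[-1.2,0,0,0,0,0],[-1.2,0,0,0,0,0]],
  ],
)

```text
t: 12.95
tcp_pos: [0.6019, 0.0878, 0.1781]
tool_rot: [3.141, 0.004, 2.495]
wrist_force: [-0.7, -1.1, 0.3]
opening: 0.0446
gripper_force: 0.0
```

```bash
python3 tip.py; python3 - <<'E'
from h import *
p,d=cams.camera('top');q,_=cams.camera('wrist');cv2.imwrite('pics/end.png',np.vstack([cv2.resize(p[90:230,130:370],(600,320)),cv2.resize(q,(600,280))])[:,:,::-1])
E
```

```text
12.95 [0.6018717  0.08782561 0.17810379] [-0.6562868  -1.14196561  0.25019316] 0.044620147569949045
finger -1 715 tip z [0.206052   0.20976815] y range [-0.02859386 -0.02224307]
finger 1 708 tip z [0.20614384 0.20958059] y range [0.02258025 0.02889751]
knob dot 143 [0.55049631 0.1288283  0.07442455] [0.065865   0.00181016 0.10357877]
KNOB z-drawn mm -0.18 angle rad 0.835 force tool [-0.16 -1.31 -0.25]
```

View pics/end.png

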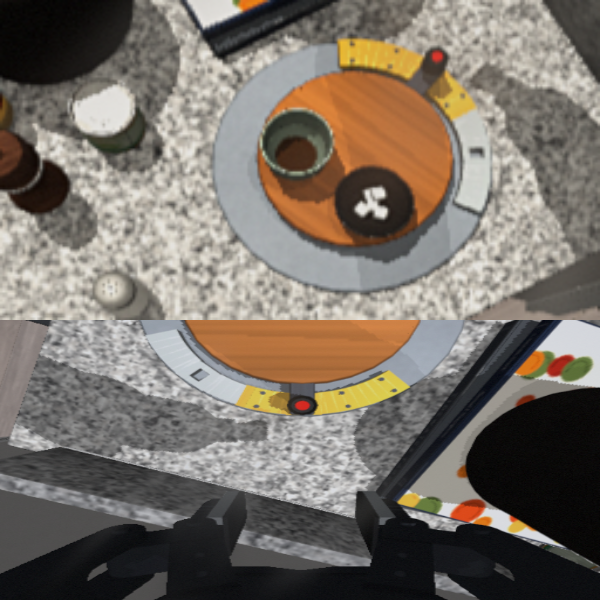

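The knob is down in the brass arc at (436,58) and the start hole is empty at (477,153). The cup (297,142) and the bowl (374,200) stand on the disc, and the shaker (115,290) and tin (105,110) have not moved. The gripper is clear, so I hand in.

```bash
python3 -c "
from bench import env
print(env.close_job())"
```

```text
the job is handed in; nothing more can be done
None
```

The turntable is at its next stop: the pin dropped home by its own spring in the brass hole at about 0.84 rad, the knob is released, and the cup, bowl, shaker and tin look undisturbed in the last picture; handed in at about 13 s, result not reported.

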